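# Build the sieve column on the shaker

### The arm

A 6-joint arm with a two-finger parallel gripper is mounted at the origin on a cart in front of the work surface, level with it; the furniture and walls round the work are solid. World frame = base frame: x ahead of the robot, y to its left, z up, the work surface at z = 0. Lengths are in mm, angles in rad, forces in N, time in s.
With the tool pointing down it reaches from about 250 to 775 mm from the base axis. Payload 8.9 kg.
Tool frame: the origin (TCP) lies on the centre line of the jaws, within the pads' length; the fingertips stand 14 mm ahead of it and the grasp point (between the pads) lies 5 mm behind it; z points along the fingers, y is the direction in which the jaws open and shut (so a half turn about z gives the same grasp; the last joint's range is limited). The gripper opens to 85 mm and grips with 20 to 120 N. Pads are 22 mm wide; open, the fingers measure 114 mm over their backs; the gripper's body (76 mm by 85 mm) begins 54 mm behind the grasp point. The pads swing forward as they close: fully open they stand 13 mm farther back than shut.
Start: joints at [0.961, 0.291, -0.153, 1.127, 0, 1.431], TCP at [238.134, 467.885, 245.305] pointing down, gripper open.
Joint ranges: [-2.52, 2.52], [-0.91, 1.74], [-1.3, 1.37], [-1.96, 2.02], [-1.52, 1.47], [-3.14, 3.14]. Speed limits (rad/s): [2.22, 2.22, 2.79, 3.14, 3.14, 3.14].

### API

Orientations are given as a rotation vector (axis times angle).
In Python, from plant import ctrl gives the robot as it stands. The module is installed in compiled form; this text tells all that it offers.
- The arm moves only by the tool arm_command, never from a script. Its argument "commands" is a list that holds one entry, the list of rows, each a list of 4 numbers: the shift along the tool's x, y, z in cm, then the turn about the tool's z in degrees. A call has 1 to 12 rows; each row is the pose to reach, as a shift and turn from the pose measured when the call began, along the tool's axes at that moment; what a row does not reach only later rows make up. A row lasts 1/8 s, in which the tool goes at most 62.5 mm and 10.7 degrees, less where a joint would pass 70% of its speed; a pose out of reach is approached as far as the arm can. A call with a gripper value outside its range is refused whole. "hand" is the opening, from 0 (shut) to 1 (fully open), set as the call begins (left out, the last holds). The fingers move at their own pace and stop on an object; "newtons" is the grip in N (left out, the last holds). Time passes only in rows, so rows that repeat a pose let the fingers close. It gives the time, the measured TCP pose, the force and the opening at its end, in the units of the state.
- ctrl.get_obs(): the state, without advancing time (a new reading comes with each control period).
- ctrl.capture(name): name is "side" or "top"; returns the picture (480x640x3 uint8, red, green, blue); there is no depth.
- ctrl.calibration(name): a dict with "fx", "fy", "cx", "cy" (pixels), "R" (3x3) and "t" (3): a world point X has camera coordinates R X + t. Camera axes: x right, y down, z forward; pixel columns grow to the right and rows downward; lengths in mm; the calibration is good to about 2 mm. A picture is of the moment at which its call begins. calibration takes no time and is no camera call.
- ctrl.close_job(): hands the job in, once; it reports no verdict.
The state is a dict: "time_s": time; "joints": joint angles; "joint_vel": joint speeds; "joint_torque": joint torques, N m; "ee_pos": TCP position; "ee_rot": TCP orientation; "wrist_force": force on the tool from outside, world axes, zero at the start; "ft_torque": the same for the moment, N m; "finger_gap": finger opening in mm.
Only numpy, scipy, OpenCV 4.12 (cv2) and the standard library are available. Lean on these libraries where they do the work, as an engineer would, in place of code of your own. Each camera call takes 0.05 s, during which the arm holds its last target.

### The job

Build up the sieve column on the shaker for the next soil sample: into the receiver pan the fine sieve, on it the medium one, then the coarse one, and the lid on top, each piece upright and seated fully home in the one below. Leave the blue filter tin and the small amber bottle standing where they are.

Things in the scene. Friction and masses are not known exactly. Their poses are not given: they have to be found in the camera images.
- shaker: Round grey sieve shaker, fixed: housing 120 mm across, 40 mm high, small black panel on its -x side; on it a steel disc (80 mm across) and in the middle, clipped down, a brass receiver pan of the sieves' 58 mm width and 51 mm mouth, without holes, rim 72 mm above the bench. Origin: centre of the underside, z up.
- seat (a point): Point on the axis of the receiver pan 8 mm below its rim (64 mm above the bench): where the origin of the piece seated in the pan comes to lie.
- sieve_fine: Open brass sieve, 58 mm across, mouth up and 51 mm wide, 30 mm tall; floor 11 mm up with very many small holes (2.4 mm). Under the frame a skirt 8 mm high, 45 mm wide, tapering to 37 at the foot, drops into the mouth below until the frame rests on the rim there. Loose, about 80 g. Origin: centre of the underside (foot of the skirt), z up. A piece seated in it has its origin 22 mm above this origin.
- sieve_medium: Open brass sieve, 58 mm across, mouth up and 51 mm wide, 40 mm tall; floor 11 mm up with nineteen medium holes (6 mm). Under the frame a skirt 8 mm high, 45 mm wide, tapering to 37 at the foot, drops into the mouth below until the frame rests on the rim there. Loose, about 100 g. Origin: centre of the underside (foot of the skirt), z up. A piece seated in it has its origin 32 mm above this origin.
- sieve_coarse: Open brass sieve, 58 mm across, mouth up and 51 mm wide, 50 mm tall; floor 11 mm up with seven large holes (11.5 mm). Under the frame a skirt 8 mm high, 45 mm wide, tapering to 37 at the foot, drops into the mouth below until the frame rests on the rim there. Loose, about 120 g. Origin: centre of the underside (foot of the skirt), z up. A piece seated in it has its origin 42 mm above this origin.
- sieve_lid: Closed brass lid, a disc 58 mm across and 5 mm thick over the same 8 mm skirt, with a black upright knob 18 mm across and 20 mm high in the middle; 33 mm tall in all (knob from 13 to 33 mm above the underside), 80 g (varies). Loose. Origin: centre of the underside of the skirt; z up.
- filter_tin: Round blue tin with a lid, 70 mm across, 34 mm high, a bystander standing among the sieves. Origin: centre of its underside.
- amber_bottle: Small brown glass bottle, 32 mm across, 53 mm high, a bystander on the brown tray surface to the left (3.5 mm above the bench). Origin: centre of its underside.

How it is judged:
By the outcome, as a careful person would: the job done as asked, in the order asked, and still so for the second after the job is handed in, with the robot touching nothing.
It also fails if it takes over 93 s, if anything falls off the work surface, if the arm or the gripper's body presses on something with over 40 N, if the wrist force passes 120 N, or if a joint passes its speed limit or range.

## Working session

There is one attempt and no reset: what is moved stays moved. The work goes in short steps, Python scripts to look and compute and a tool call to move; the robot and the scene stay as the last step left them, time stands still between calls to the robot, and variables do not carry over. Pictures are saved under pics/ and viewed, and the job is handed in when it is done.

Besides the shell and the picture viewer there is one more tool, called by a JSON object that holds its "name" and its "arguments". arm_command: Moves the arm, as the interface text tells. Its arguments: {"type":"object","properties":{"commands":{"type":"array","items":{"type":"array","items":{"type":"array","items":{"type":"number"}}}},"hand":{"type":"number"},"newtons":{"type":"number"}},"required":["commands"]}

```bash
mkdir -p pics; cat > h.py <<'E'
import numpy as np, cv2
from plant import ctrl
def snap(n,f):
    im=ctrl.capture(n); cv2.imwrite('pics/'+f,im[:,:,::-1]); return im
def ray(n,u,v):
    c=ctrl.calibration(n);R=np.array(c['R']);t=np.array(c['t']).ravel()
    d=R.T@np.array([(u-c['cx'])/c['fx'],(v-c['cy'])/c['fy'],1]);return -R.T@t,d
def onz(n,u,v,z):
    o,d=ray(n,u,v);return o+d*(z-o[2])/d[2]
def proj(n,X):
    c=ctrl.calibration(n);p=np.array(c['R'])@np.array(X,float)+np.array(c['t']).ravel()
    return c['fx']*p[0]/p[2]+c['cx'],c['fy']*p[1]/p[2]+c['cy']
E
python3 - <<'E'
from h import *
snap('top','t0.png');snap('side','s0.png')
for n in('top','side'):
    c=ctrl.calibration(n);print(n,c['fx'],ray(n,320,240))
o=ctrl.get_obs();print(o['ee_pos'],o['ee_rot'],cv2.Rodrigues(np.array(o['ee_rot']))[0],o['finger_gap'],o['time_s'])
E
```

```text
top 596.5175190439545 (array([ 326.16297158,  -69.42115378, 1468.08061077]), array([ 0.15598295, -0.02841262, -0.98758867]))
side 522.0145710749401 (array([ 545.10056389, -902.06269397,  571.37295647]), array([-0.00555974,  0.85565795, -0.51754542]))
[237.90782437 467.58754651 244.77561342] [-7.32626707e-01 -3.05449155e+00  1.71744734e-03] [[-8.91200829e-01  4.53608398e-01 -7.10240322e-04]
 [ 4.53608909e-01  8.91200340e-01 -9.54185793e-04]
 [ 2.00139728e-04 -1.17254251e-03 -9.99999293e-01]] 85.3031548499185 0.1
```

View pics/t0.png

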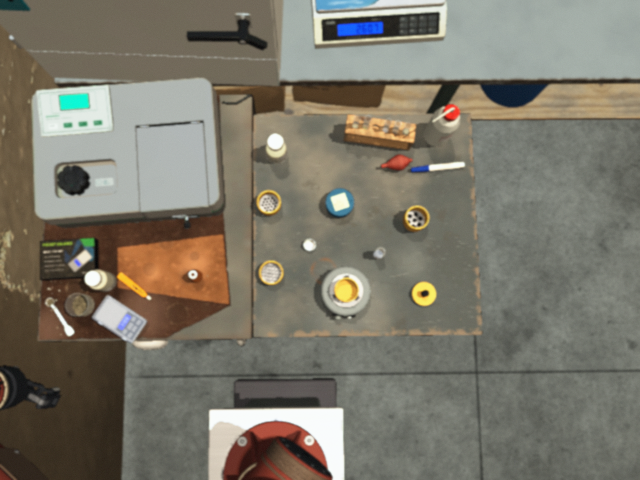

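View pics/s0.png

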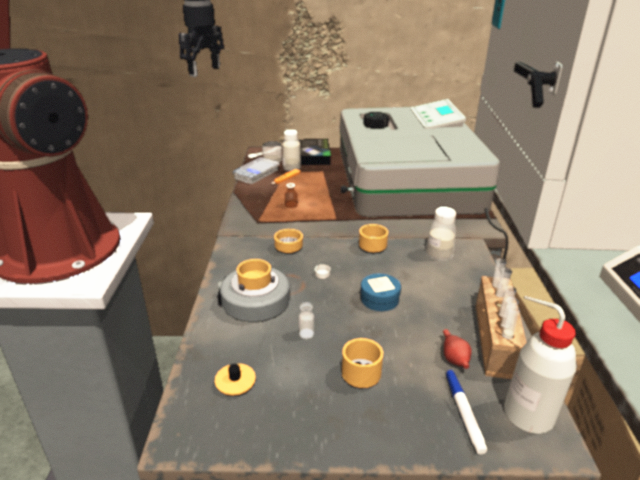

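The top view shows the pan at about (345,290), the lid at (424,294), and the sieves coarse (417,218), medium (268,203) and fine (270,272). The tin is at (340,202) and the bottle at (192,275). Next I segment the brass.

```bash
cat > seg.py <<'E'
from h import *
def brass(im):
    h=cv2.cvtColor(im,cv2.COLOR_RGB2HSV)
    return cv2.inRange(h,(12,120,90),(32,255,255))
def blobs(im,box):
    x0,y0,x1,y1=box; m=np.zeros(im.shape[:2],np.uint8); m[y0:y1,x0:x1]=brass(im)[y0:y1,x0:x1]
    cs,_=cv2.findContours(m,cv2.RETR_EXTERNAL,cv2.CHAIN_APPROX_NONE)
    c=max(cs,key=cv2.contourArea); return c
E
python3 - <<'E'
from seg import *
t=ctrl.capture('top');s=ctrl.capture('side')
# name: top box, rim height
B={'fine':((250,255,290,290),30,(270,225,308,255)),'med':((250,185,290,220),40,(355,222,392,254)),'coarse':((400,200,435,236),50,(335,335,390,390)),'lid':((405,278,442,310),13,(210,358,260,398)),'pan':((325,272,365,308),72,(233,258,275,292))}
for k,(b,z,sb) in B.items():
    c=blobs(t,b); (u,v),r=cv2.minEnclosingCircle(c); e=cv2.fitEllipse(cv2.convexHull(c))
    x,y,w,h=cv2.boundingRect(c)
    P=onz('top',e[0][0],e[0][1],z)
    print(k,'circ',(u,v),r,'ell',e,(x,y,w,h),'P@rim',P.round(1),'at z/2',onz('top',e[0][0],e[0][1],z/2).round(1),'foc px/58mm',596.5*58/(1468-z))
    c=blobs(s,sb); print('   side',cv2.boundingRect(c),'pred rim/bottom',np.round(proj('side',[P[0],P[1],z]),1),np.round(proj('side',[P[0],P[1],0]),1))
cr=[cv2.resize(t[b[1]-6:b[1]+40,b[0]-6:b[0]+46],(260,230),interpolation=cv2.INTER_CUBIC) for b,_,_ in B.values()]
cr.append(cv2.resize(t[255:301,166:218],(260,230),interpolation=cv2.INTER_CUBIC))
cv2.imwrite('pics/crop1.png',np.vstack([np.hstack(cr[:3]),np.hstack(cr[3:])])[:,:,::-1])
E
```

```text
fine circ (270.5, 272.5) 12.747649192810059 ell ((270.5394287109375, 272.50628662109375), (24.647987365722656, 25.34541893005371), 118.83878326416016) (258, 260, 26, 25) P@rim [474.8  10.   30. ] at z/2 [476.3  10.8  15. ] foc px/58mm 24.05910987482615
   side (274, 229, 29, 25) pred rim/bottom [288.4 235.4] [288.7 247.9]
med circ (268.2799987792969, 202.3800048828125) 12.736776351928711 ell ((268.3252258300781, 202.31817626953125), (24.730199813842773, 25.2897891998291), 154.16331481933594) (256, 190, 25, 26) P@rim [646.1  14.6  40. ] at z/2 [650.6  15.8  20. ] foc px/58mm 24.227591036414566
   side (359, 224, 30, 29) pred rim/bottom [372.8 230.8] [371.7 247.5]
coarse circ (415.79730224609375, 218.20269775390625) 13.3184814453125 ell ((415.9380187988281, 218.03897094726562), (24.727495193481445, 26.59502601623535), 41.25654602050781) (404, 206, 26, 26) P@rim [ 601.9 -343.5   50. ] at z/2 [ 606.7 -348.4   25. ] foc px/58mm 24.3984485190409
   side (342, 338, 41, 50) pred rim/bottom [361.5 350.1] [360.  375.3]
lid circ (423.1290283203125, 293.6048278808594) 12.46081829071045 ell ((423.2772216796875, 293.4266662597656), (24.128812789916992, 24.806663513183594), 112.75611877441406) (411, 282, 25, 24) P@rim [ 421.5 -361.9   13. ] at z/2 [ 422.  -363.2    6.5] foc px/58mm 23.778006872852234
   side (214, 364, 42, 32) pred rim/bottom [235.9 376.7] [236.7 383.1]
pan circ (345.8309020996094, 289.55108642578125) 12.605518341064453 ell ((345.9383544921875, 289.6882629394531), (23.859880447387695, 24.325729370117188), 21.356584548950195) (334, 277, 24, 25) P@rim [ 428.3 -168.8   72. ] at z/2 [ 430.9 -171.4   36. ] foc px/58mm 24.78295128939828
   side (237, 259, 34, 30) pred rim/bottom [253.9 267.5] [256.4 301.2]
```

View pics/crop1.png

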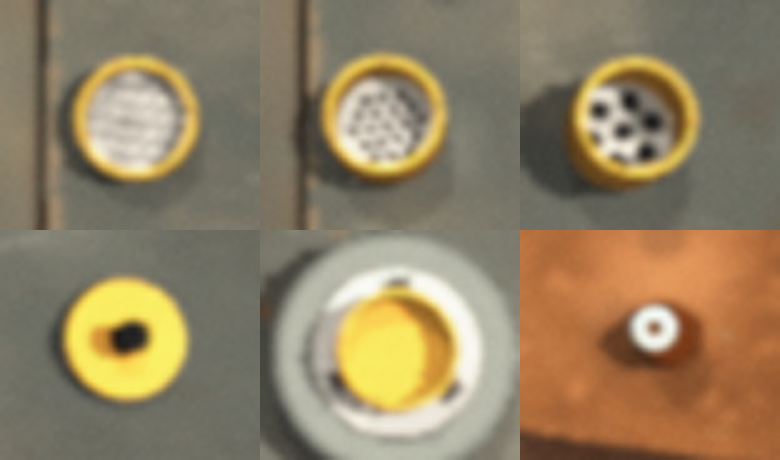

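The crops confirm which sieve is which: dense holes are fine, 19 holes medium, 7 holes coarse. The visible wall biases the rim centres, so I refit each one using only the edge farthest from the camera, and check against the side view.

```bash
cat > meas.py <<'E'
from seg import *
from scipy.optimize import least_squares
def rimc(n,c,z,R=29.0,amax=100):
    # far-side contour points -> rays on rim plane -> circle of known radius R (mm) in the plane
    p=c.reshape(-1,2).astype(float); P=np.array([onz(n,u,v,z)[:2] for u,v in p])
    cam=ray(n,0,0)[0][:2]; m=P.mean(0); d=(m-cam)/np.linalg.norm(m-cam)
    q=P-m; a=np.abs(np.degrees(np.arctan2(q[:,0]*d[1]-q[:,1]*d[0],q@d)))
    Q=P[a<amax]
    f=least_squares(lambda s:np.hypot(*(Q-s[:2]).T)-s[2],[*m,R],loss='soft_l1'); 
    g=least_squares(lambda s:np.hypot(*(Q-s[:2]).T)-R,m,loss='soft_l1')
    return f.x,g.x
E
cat > m1.py <<'E'
from meas import *
t=ctrl.capture('top');s=ctrl.capture('side')
B={'fine':((250,255,290,290),30,(270,225,308,255)),'med':((250,185,290,220),40,(355,222,392,254)),'coarse':((400,200,435,236),50,(335,335,390,390)),'lid':((405,278,442,310),13,(210,358,260,398)),'pan':((325,272,365,308),72,(233,258,275,292))}
for k,(b,z,sb) in B.items():
    f,g=rimc('top',blobs(t,b),z); f2,g2=rimc('side',blobs(s,sb),z)
    print(k,'top',f.round(1),g.round(1),'side',f2.round(1),g2.round(1))
    x,y,w,h=cv2.boundingRect(blobs(s,sb)); print('  side u centre',x+w/2-.5,'pred',np.round(proj('side',[*f[:2],z/2]),1))
E
python3 m1.py
python3 - <<'E'
from h import *
o=ctrl.get_obs();print(o['time_s']); 
for n,u,v in[('bottle',192,275),('tin',340,202),('vial',379,252)]: print(n,onz('top',u,v,45))
E
```

```text
fine top [475.1  10.3  29.4] [475.4  10.5] side [474.4   6.8  29.4] [474.3   7.3]
  side u centre 288.0 pred [288.7 241.6]
med top [647.6  15.1  29.5] [648.2  15.2] side [646.6  11.4  30.4] [646.6  12.9]
  side u centre 373.0 pred [373.  239.1]
coarse top [ 603.9 -345.3   28.9] [ 603.8 -345.2] side [ 602.7 -347.8   29.6] [ 602.7 -347.2]
  side u centre 362.0 pred [362.2 363.8]
lid top [ 421.3 -362.3   28.9] [ 421.3 -362.2] side [ 420.4 -366.2   28.8] [ 420.4 -366.5]
  side u centre 234.5 pred [236.1 380.1]
pan top [ 428.  -168.7   27.1] [ 426.3 -167.1] side [ 427.7 -170.8   28.7] [ 427.6 -171.1]
  side u centre 253.5 pred [255.  284.6]
0.3
bottle [469.0929623 196.7409057  45.       ]
tin [ 644.28924375 -160.39400243   45.        ]
vial [ 520.31987657 -252.25809341   45.        ]
```

{"name": "arm_command", "arguments": {"commands": [[[-4.2, -3.0, 0, 8], [-8.4, -6.0, 0, 16], [-12.6, -9.0, 0, 24], [-16.8, -12.0, 0, 32], [-21, -15.0, 0, 40], [-25.2, -18.1, 0, 48], [-29.4, -21.1, 0, 56], [-33.6, -24.1, 0, 63], [-37.7, -27.1, 0, 63], [-41.9, -30.1, 0, 63], [-41.9, -30.1, 4, 63], [-41.9, -30.1, 6, 63]]], "hand": 1, "newtons": 40}}

```text
time_s: 1.8
ee_pos: [474.3, 8.7, 183.6]
ee_rot: [-2.222, -2.219, 0.002]
wrist_force: [0.2, -0.2, -0.1]
finger_gap: 85.2
```

```bash
cat > st.py <<'E'
from h import *
import sys
def go(x,y,z):
    o=ctrl.get_obs();R=cv2.Rodrigues(np.array(o['ee_rot']))[0]
    d=R.T@(np.array([x,y,z])-o['ee_pos'])/10
    yaw=np.degrees(np.arctan2(R[1,1],R[0,1]))
    print('t',round(o['time_s'],2),'pos',np.round(o['ee_pos'],1),'j',np.round(o['joints'],2),'F',np.round(o['wrist_force'],1),'gap',round(o['finger_gap'],1),'yawY',round(yaw,2),'tilt',np.round(R[:2,2],4));print('shift cm',d.round(2))
if __name__=='__main__': go(*map(float,sys.argv[1:4]))
E
python3 st.py 475 9 22
```

```text
t 1.8 pos [474.3   8.7 183.6] j [-0.14  0.24 -0.39  0.94 -0.    1.44] F [ 0.2 -0.2 -0.1] gap 85.2 yawY -0.07 tilt [-0.002  -0.0001]
shift cm [ 0.03  0.1  16.16]
```

{"name": "arm_command", "arguments": {"commands": [[[0, 0.1, 4, 0], [0, 0.1, 8, 0], [0, 0.1, 12, 0], [0, 0.1, 12.5, 0]]]}}

```text
time_s: 2.3
ee_pos: [473.0, 9.0, 56.7]
ee_rot: [-2.219, -2.216, 0.007]
wrist_force: [-0.7, 1.0, -0.1]
finger_gap: 85.6
```

```bash
python3 st.py 475 9 22; python3 - <<'E'
from h import *
s=ctrl.capture('side');t=ctrl.capture('top')
a=cv2.resize(s[150:270,220:360],(700,600),interpolation=cv2.INTER_CUBIC)
cv2.imwrite('pics/a1.png',a[:,:,::-1])
cv2.imwrite('pics/a1t.png',cv2.resize(t[220:320,210:330],(600,500))[:,:,::-1])
E
```

```text
t 2.3 pos [473.    9.   56.7] j [-0.14  0.4  -0.56  0.62 -0.    1.44] F [-0.7  1.  -0.1] gap 85.6 yawY -0.07 tilt [-0.0066  0.0006]
shift cm [-0.    0.22  3.47]
```

View pics/a1.png

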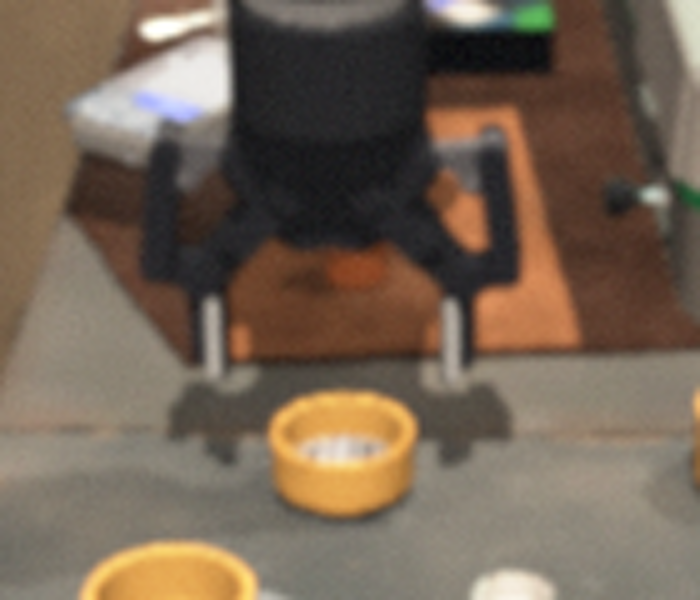

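View pics/a1t.png

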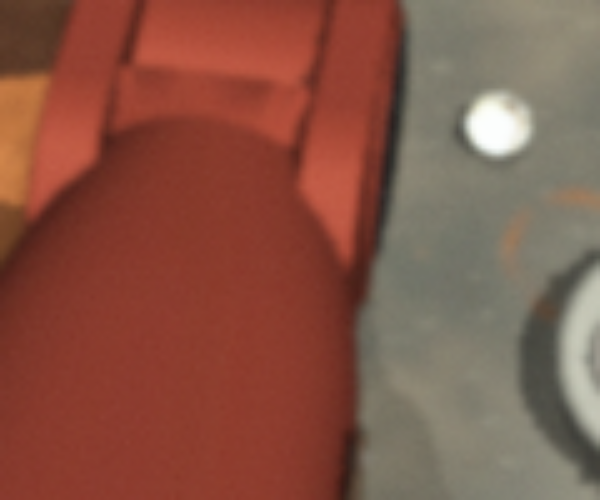

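The open jaws straddle the fine sieve with clearance on both sides. I check the fingertip pixel against the TCP y, then descend and grip.

```bash
python3 - <<'E'
from h import *
for u in (262.6,310.6): print(onz('side',u,225.6,55.7))
E
```

```text
[424.30853763   4.06420162  55.7       ]
[520.23523068   5.7997377   55.7       ]
```

{"name": "arm_command", "arguments": {"commands": [[[0, 0.2, 2.0, 0], [0, 0.2, 3.4, 0], [0, 0.2, 3.45, 0], [0, 0.2, 3.45, 0]]]}}

```text
time_s: 2.9
ee_pos: [477.3, 8.7, 25.0]
ee_rot: [-2.222, -2.219, 0.002]
wrist_force: [0.3, 0.3, 0.3]
finger_gap: 86.0
```

```bash
python3 st.py 475 9 22
```

```text
t 2.9 pos [477.3   8.7  25. ] j [-0.13  0.46 -0.58  0.54 -0.    1.44] F [0.3 0.3 0.3] gap 86.0 yawY -0.07 tilt [-0.002  -0.0001]
shift cm [ 0.03 -0.23  0.3 ]
```

{"name": "arm_command", "arguments": {"commands": [[[0.1, -0.15, 0.2, 0], [0.1, -0.15, 0.2, 0], [0.1, -0.15, 0.2, 0], [0.1, -0.15, 0.2, 0], [0.1, -0.15, 0.2, 0], [0.1, -0.15, 0.2, 0]]], "hand": 0}}

```text
time_s: 3.65
ee_pos: [475.8, 9.8, 23.7]
ee_rot: [-2.222, -2.219, 0.002]
wrist_force: [-3.0, 1.5, 9.9]
finger_gap: 57.5
```

```bash
python3 st.py 475 10 22; python3 - <<'E'
from h import *
s=ctrl.capture('side')
a=cv2.resize(s[150:270,220:360],(700,600),interpolation=cv2.INTER_CUBIC)
cv2.imwrite('pics/a2.png',a[:,:,::-1])
E
```

```text
t 3.65 pos [475.8   9.8  23.7] j [-0.13  0.46 -0.59  0.53 -0.    1.44] F [-3.   1.5  9.9] gap 57.5 yawY -0.06 tilt [-0.0016 -0.    ]
shift cm [ 0.02 -0.08  0.17]
```

View pics/a2.png

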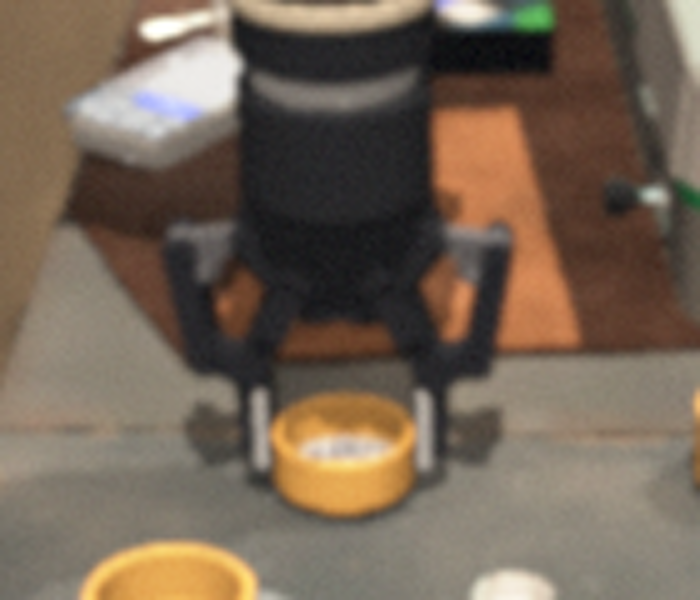

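{"name": "arm_command", "arguments": {"commands": [[[0, 0, -3, 0], [0, 0, -7, 0], [-2, -0.6, -11, 0], [-6, -1.6, -13, 0], [-10, -2.7, -13, 0], [-14, -3.8, -13, 0], [-17.8, -4.73, -13, 0], [-17.8, -4.73, -13, 0], [-17.8, -4.73, -13, 0], [-17.8, -4.73, -13, 0]]]}}

```text
time_s: 4.95
ee_pos: [428.6, -167.3, 153.8]
ee_rot: [-2.22, -2.22, 0.002]
wrist_force: [-0.6, -0.2, 0.6]
finger_gap: 57.2
```

```bash
python3 st.py 428.4 -168.3 100; python3 - <<'E'
from h import *
s=ctrl.capture('side')
a=cv2.resize(s[150:330,180:360],(600,600),interpolation=cv2.INTER_CUBIC)
cv2.imwrite('pics/a3.png',a[:,:,::-1])
E
```

```text
t 4.95 pos [ 428.6 -167.3  153.8] j [-0.53  0.25 -0.47  0.85 -0.    1.04] F [-0.6 -0.2  0.6] gap 57.2 yawY 0.0 tilt [-0.0017  0.0003]
shift cm [-0.1  -0.01  5.38]
```

View pics/a3.png

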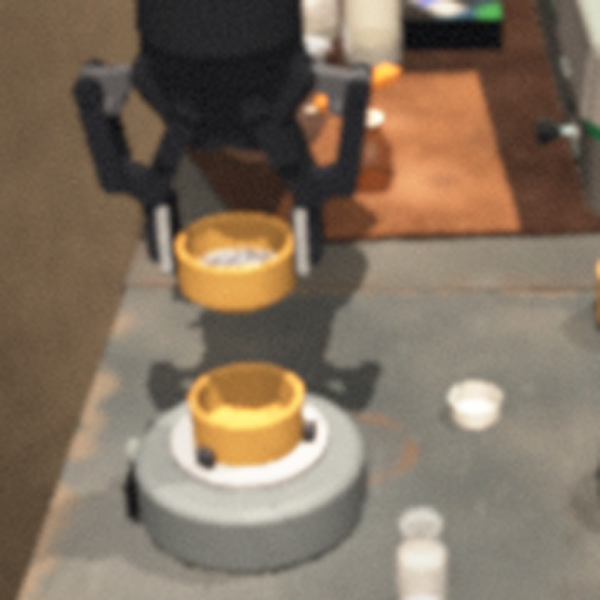

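The fine sieve hangs level above the pan. Its u of about 251 at this height matches the projected pan axis, so I lower it.

{"name": "arm_command", "arguments": {"commands": [[[-0.1, 0, 2.5, 0], [-0.1, 0, 4.5, 0], [-0.1, 0, 5.5, 0], [-0.1, 0, 6.0, 0], [-0.1, 0, 6.3, 0], [-0.1, 0, 6.5, 0]]]}}

```text
time_s: 5.75
ee_pos: [428.9, -168.4, 89.1]
ee_rot: [-2.221, -2.221, 0.001]
wrist_force: [-0.4, -0.2, -0.1]
finger_gap: 57.2
```

```bash
python3 st.py 428.4 -168.3 87.7
```

```text
t 5.75 pos [ 428.9 -168.4   89.1] j [-0.53  0.33 -0.56  0.68 -0.    1.04] F [-0.4 -0.2 -0.1] gap 57.2 yawY 0.02 tilt [-0.0011 -0.0002]
shift cm [ 0.01 -0.05  0.14]
```

{"name": "arm_command", "arguments": {"commands": [[[0, 0, 0.1, 0], [0, 0, 0.2, 0], [0, 0, 0.3, 0]]]}}

```text
time_s: 6.12
ee_pos: [429.2, -168.6, 87.6]
ee_rot: [2.221, 2.221, -0.001]
wrist_force: [-8.6, 4.8, 34.3]
finger_gap: 57.0
```

```bash
python3 st.py 428.4 -168.3 87.7
```

```text
t 6.12 pos [ 429.2 -168.6   87.6] j [-0.53  0.33 -0.56  0.68 -0.    1.04] F [-8.6  4.8 34.3] gap 57.0 yawY 0.02 tilt [-0.0001 -0.0009]
shift cm [ 0.03 -0.08 -0.01]
```

Contact came at TCP z 87.6, against a predicted 87.7, so it is home. I release and lift.

{"name": "arm_command", "arguments": {"commands": [[[0, 0, -0.15, 0], [0, 0, -0.15, 0]]]}}

```text
time_s: 6.38
ee_pos: [429.4, -168.8, 89.3]
ee_rot: [2.22, 2.221, -0.001]
wrist_force: [-1.2, -0.6, -0.2]
finger_gap: 57.1
```

{"name": "arm_command", "arguments": {"commands": [[[0, 0, 0, 0], [0, 0, 0, 0], [0, 0, 0, 0], [0, 0, -0.5, 0], [0, 0, -3, 0], [0, 0, -8, 0]]], "hand": 1}}

```text
time_s: 7.12
ee_pos: [428.2, -168.0, 169.2]
ee_rot: [-2.22, -2.22, 0.002]
wrist_force: [0.7, -0.8, 0.4]
finger_gap: 85.0
```

```bash
python3 st.py 648 15.2 120; python3 - <<'E'
from meas import *
s=snap('side','s1.png')
c=blobs(s,(228,235,280,295));print(cv2.boundingRect(c)); 
f,g=rimc('side',c,94);print(f,g, proj('side',[427.5,-171.5,94]))
a=cv2.resize(s[150:330,180:360],(600,600),interpolation=cv2.INTER_CUBIC)
cv2.imwrite('pics/a4.png',a[:,:,::-1])
E
```

```text
t 7.12 pos [ 428.2 -168.   169.2] j [-0.53  0.23 -0.45  0.89 -0.    1.04] F [ 0.7 -0.8  0.4] gap 85.0 yawY 0.01 tilt [-0.0025  0.0006]
shift cm [18.31 22.    4.88]
(235, 247, 37, 42)
[ 428.87960758 -171.32076332   32.08160786] [ 429.02111395 -168.25076195] (np.float64(252.45199513601005), np.float64(257.525313551933))
```

View pics/a4.png

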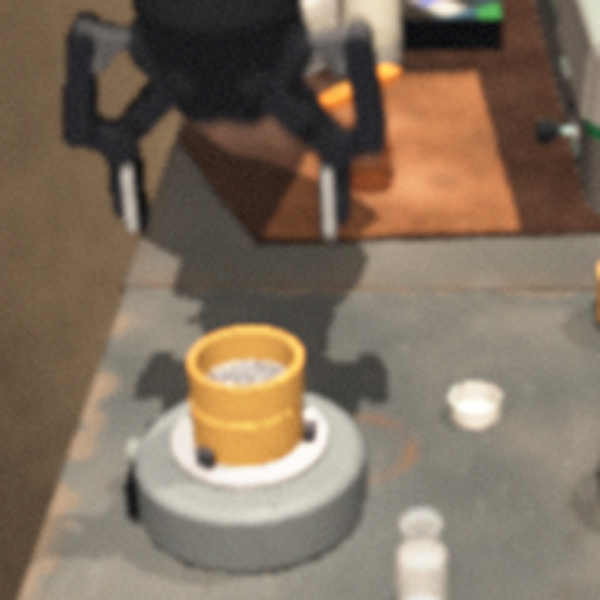

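The fine sieve is home and level, with no gap at the pan rim (crop ~(247,410)). Next is the medium one.

{"name": "arm_command", "arguments": {"commands": [[[3.0, 3.6, 0, 0], [6.1, 7.3, 0, 0], [9.1, 11, 0, 0], [12.2, 14.6, 0, 0], [15.2, 18.3, 0, 0], [18.3, 22, 0, 0], [18.3, 22, 0, 0], [18.3, 22, 4, 0], [18.3, 22, 8, 0], [18.3, 22, 9.5, 0], [18.3, 22, 9.5, 0]]]}}

```text
time_s: 8.55
ee_pos: [651.1, 12.6, 81.2]
ee_rot: [2.217, 2.217, 0.0]
wrist_force: [0.4, 0.1, 0.2]
finger_gap: 85.6
```

```bash
python3 st.py 648 15.2 30; python3 - <<'E'
from h import *
s=ctrl.capture('side')
a=cv2.resize(s[130:280,290:490],(800,600),interpolation=cv2.INTER_CUBIC)
cv2.imwrite('pics/a5.png',a[:,:,::-1])
E
```

```text
t 8.55 pos [651.1  12.6  81.2] j [-0.09  0.65 -0.03  0.89 -0.    1.48] F [0.4 0.1 0.2] gap 85.6 yawY -0.0 tilt [ 0.0042 -0.0041]
shift cm [ 0.28 -0.33  5.12]
```

View pics/a5.png

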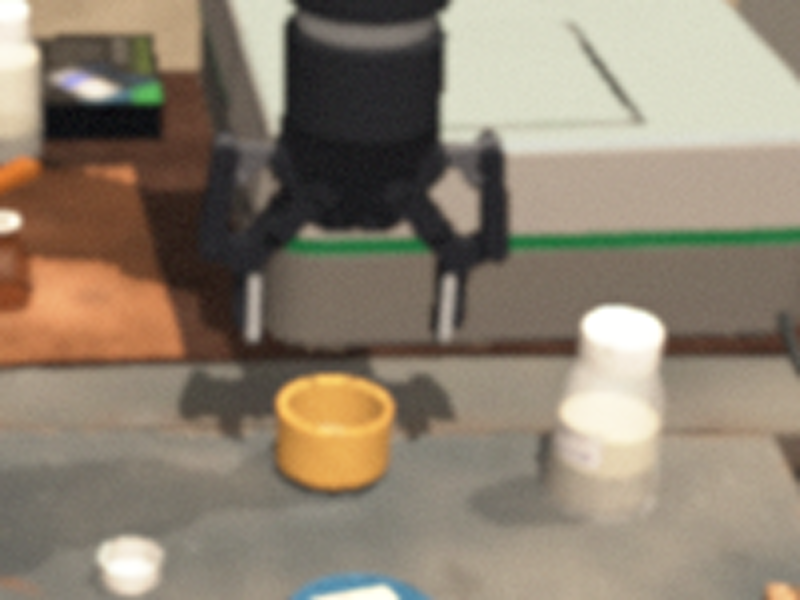

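{"name": "arm_command", "arguments": {"commands": [[[0.3, -0.4, 2.5, 0], [0.3, -0.4, 4.5, 0], [0.3, -0.4, 5.1, 0], [0.3, -0.4, 5.1, 0], [0.3, -0.4, 5.1, 0]]]}}

```text
time_s: 9.22
ee_pos: [649.3, 15.3, 32.7]
ee_rot: [2.215, 2.215, 0.004]
wrist_force: [0.0, 0.0, 0.2]
finger_gap: 85.3
```

```bash
python3 st.py 647 15.2 30
```

```text
t 9.22 pos [649.3  15.3  32.7] j [-0.09  0.69 -0.09  0.78 -0.    1.48] F [0.  0.  0.2] gap 85.3 yawY 0.0 tilt [ 0.0082 -0.0045]
shift cm [-0.01 -0.23  0.27]
```

{"name": "arm_command", "arguments": {"commands": [[[0, -0.2, 0.4, 0], [0, -0.2, 0.4, 0], [0, -0.2, 0.4, 0], [0, -0.2, 0.4, 0], [0, -0.2, 0.4, 0], [0, -0.2, 0.4, 0], [0, -0.2, 0.4, 0]]], "hand": 0}}

```text
time_s: 10.1
ee_pos: [647.5, 15.3, 29.2]
ee_rot: [2.215, 2.215, 0.005]
wrist_force: [-1.8, 0.3, 6.7]
finger_gap: 55.9
```

```bash
python3 st.py 428.6 -168.3 200
```

```text
t 10.1 pos [647.5  15.3  29.2] j [-0.09  0.69 -0.1   0.77 -0.    1.48] F [-1.8  0.3  6.7] gap 55.9 yawY 0.0 tilt [ 0.0086 -0.0045]
shift cm [-18.44 -21.74 -17.19]
```

```bash
python3 - <<'E'
from h import *
s=ctrl.capture('side')
print(ctrl.get_obs()['finger_gap'])
a=cv2.resize(s[130:280,290:490],(800,600),interpolation=cv2.INTER_CUBIC)
cv2.imwrite('pics/a6.png',a[:,:,::-1])
E
```

```text
55.890546002002246
```

View pics/a6.png

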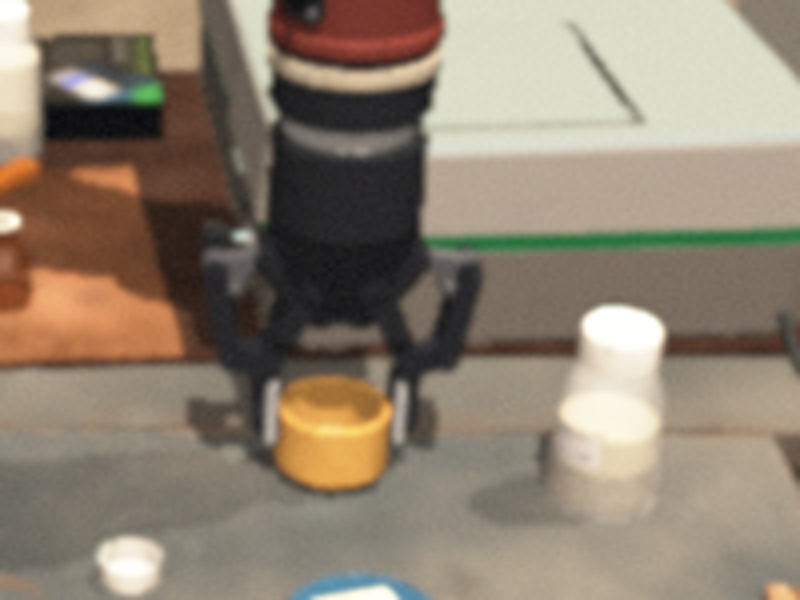

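The medium sieve is held squarely. I carry it to the column.

{"name": "arm_command", "arguments": {"commands": [[[0, 0, -3, 0], [0, 0, -8, 0], [-2.0, -2.4, -13, 0], [-5, -6, -17, 0], [-8.1, -9.6, -17, 0], [-11.2, -13.3, -17, 0], [-14.4, -17, -17, 0], [-17, -20, -17, 0], [-18.4, -21.7, -17, 0], [-18.4, -21.7, -17, 0], [-18.4, -21.7, -17, 0], [-18.4, -21.7, -17, 0]]]}}

```text
time_s: 11.65
ee_pos: [429.6, -167.5, 198.1]
ee_rot: [2.214, 2.216, 0.005]
wrist_force: [-0.1, 0.0, -1.1]
finger_gap: 56.2
```

```bash
python3 st.py 428.6 -168.3 125; python3 - <<'E'
from h import *
s=ctrl.capture('side')
a=cv2.resize(s[120:300,170:350],(600,600),interpolation=cv2.INTER_CUBIC)
cv2.imwrite('pics/a7.png',a[:,:,::-1])
E
```

```text
t 11.65 pos [ 429.6 -167.5  198.1] j [-0.53  0.2  -0.41  0.96  0.    1.04] F [-0.1  0.  -1.1] gap 56.2 yawY 0.06 tilt [ 0.0088 -0.0044]
shift cm [-0.05 -0.17  7.3 ]
```

View pics/a7.png

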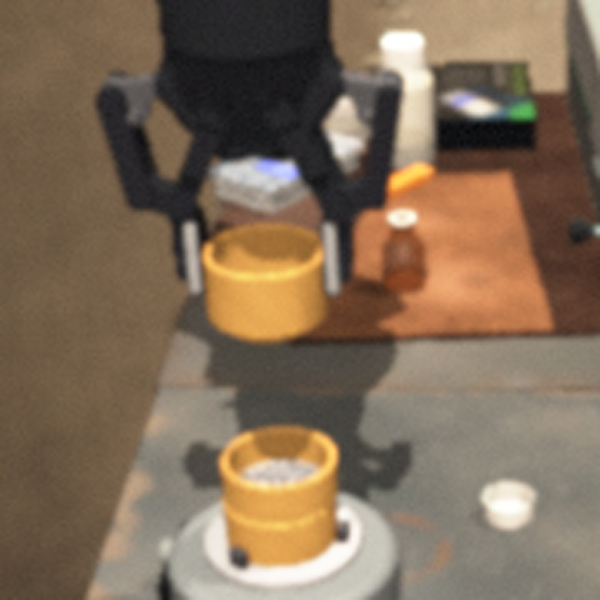

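{"name": "arm_command", "arguments": {"commands": [[[0, -0.1, 3, 0], [-0.05, -0.1, 6, 0], [-0.05, -0.1, 7.2, 0], [-0.05, -0.1, 7.7, 0], [-0.05, -0.1, 7.9, 0], [-0.05, -0.1, 8.1, 0]]]}}

```text
time_s: 12.45
ee_pos: [429.8, -168.6, 117.6]
ee_rot: [2.213, 2.215, 0.005]
wrist_force: [0.3, -0.1, -1.5]
finger_gap: 55.8
```

```bash
python3 st.py 428.6 -168.3 115.2
```

```text
t 12.45 pos [ 429.8 -168.6  117.6] j [-0.53  0.29 -0.53  0.74  0.    1.04] F [ 0.3 -0.1 -1.5] gap 55.8 yawY 0.07 tilt [ 0.0098 -0.0051]
shift cm [ 0.03 -0.12  0.24]
```

{"name": "arm_command", "arguments": {"commands": [[[0, -0.05, 0.15, 0], [0, -0.05, 0.3, 0], [0, -0.05, 0.4, 0]]]}}

```text
time_s: 12.82
ee_pos: [429.6, -168.8, 114.9]
ee_rot: [2.212, 2.215, 0.005]
wrist_force: [-6.7, 4.1, 29.7]
finger_gap: 56.0
```

```bash
python3 st.py 428.6 -168.3 115.2
```

```text
t 12.82 pos [ 429.6 -168.8  114.9] j [-0.53  0.29 -0.54  0.73  0.    1.04] F [-6.7  4.1 29.7] gap 56.0 yawY 0.07 tilt [ 0.0106 -0.0058]
shift cm [ 0.05 -0.1  -0.03]
```

Contact came at z 114.9, against a predicted 115.2, so it is home. I release.

{"name": "arm_command", "arguments": {"commands": [[[0, 0, -0.1, 0], [0, 0, -0.1, 0]]]}}

```text
time_s: 13.08
ee_pos: [429.7, -168.9, 116.1]
ee_rot: [2.212, 2.214, 0.006]
wrist_force: [0.1, -0.6, -0.9]
finger_gap: 55.8
```

{"name": "arm_command", "arguments": {"commands": [[[0, 0, 0, 0], [0, 0, 0, 0], [0, 0, 0, 0], [0, 0, -0.5, 0], [0, 0, -3, 0], [0, 0, -8, 0], [0, 0, -9, 0]]], "hand": 1}}

```text
time_s: 13.95
ee_pos: [430.2, -169.2, 209.2]
ee_rot: [2.208, 2.211, 0.008]
wrist_force: [1.1, -0.3, 0.3]
finger_gap: 85.3
```

```bash
python3 st.py 603.8 -345.2 200; python3 - <<'E'
from meas import *
s=snap('side','s2.png')
a=cv2.resize(s[120:300,170:350],(600,600),interpolation=cv2.INTER_CUBIC)
cv2.imwrite('pics/a8.png',a[:,:,::-1])
E
```

```text
t 13.95 pos [ 430.2 -169.2  209.2] j [-0.53  0.18 -0.39  0.98  0.    1.04] F [ 1.1 -0.3  0.3] gap 85.3 yawY 0.08 tilt [ 0.0154 -0.0085]
shift cm [-17.61  17.32   1.33]
```

View pics/a8.png

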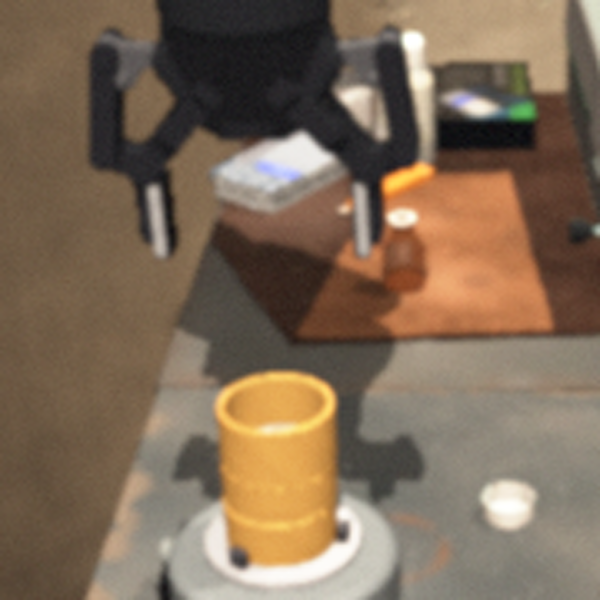

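The medium sieve is home and the column is straight. Now the coarse one.

{"name": "arm_command", "arguments": {"commands": [[[-3.5, 3.5, 0, 0], [-7, 7, 0, 0], [-10.5, 10.4, 0, 0], [-14, 13.8, 0, 0], [-17.6, 17.3, 0, 0], [-17.6, 17.3, 0, 0], [-17.6, 17.3, 0, 0], [-17.6, 17.3, 0, 0], [-17.6, 17.3, 0, 0], [-17.6, 17.3, 6, 0], [-17.6, 17.3, 11, 0]]]}}

```text
time_s: 15.38
ee_pos: [604.7, -345.4, 102.3]
ee_rot: [2.207, 2.211, 0.008]
wrist_force: [0.9, -0.3, -0.7]
finger_gap: 85.3
```

```bash
python3 st.py 603.8 -345.2 100
```

```text
t 15.38 pos [ 604.7 -345.4  102.3] j [-0.62  0.7   0.13  0.98  0.    0.94] F [ 0.9 -0.3 -0.7] gap 85.3 yawY 0.09 tilt [ 0.016 -0.009]
shift cm [ 0.02 -0.1   0.23]
```

{"name": "arm_command", "arguments": {"commands": [[[0, -0.1, 4.0, 0]]]}}

```text
time_s: 15.5
ee_pos: [603.7, -345.0, 60.8]
ee_rot: [2.207, 2.211, 0.008]
wrist_force: [0.1, 0.1, 0.1]
finger_gap: 85.5
```

```bash
python3 st.py 603.8 -345.2 36
```

```text
t 15.5 pos [ 603.7 -345.    60.8] j [-0.63  0.73  0.08  0.9   0.    0.94] F [0.1 0.1 0.1] gap 85.5 yawY 0.11 tilt [ 0.0155 -0.0087]
shift cm [ 0.   -0.03  2.48]
```

{"name": "arm_command", "arguments": {"commands": [[[0, 0, 1.5, 0], [0, 0, 2.5, 0], [0, 0, 2.5, 0]]]}}

```text
time_s: 15.88
ee_pos: [604.6, -345.5, 36.7]
ee_rot: [2.206, 2.211, 0.008]
wrist_force: [0.4, 0.5, -1.0]
finger_gap: 85.3
```

{"name": "arm_command", "arguments": {"commands": [[[0, 0, 0, 0], [0, 0, 0, 0], [0, 0, 0, 0], [0, 0, 0, 0], [0, 0, 0, 0], [0, 0, 0, 0], [0, 0, 0, 0]]], "hand": 0}}

```text
time_s: 16.75
ee_pos: [605.4, -346.2, 38.7]
ee_rot: [2.205, 2.209, 0.008]
wrist_force: [-1.7, 0.9, 6.4]
finger_gap: 57.0
```

```bash
python3 st.py 428.8 -168.3 240; python3 - <<'E'
from h import *
s=ctrl.capture('side')
a=cv2.resize(s[220:400,260:460],(667,600),interpolation=cv2.INTER_CUBIC)
cv2.imwrite('pics/a9.png',a[:,:,::-1])
E
```

```text
t 16.75 pos [ 605.4 -346.2   38.7] j [-0.62  0.76  0.06  0.85  0.    0.94] F [-1.7  0.9  6.4] gap 57.0 yawY 0.12 tilt [ 0.0185 -0.011 ]
shift cm [ 17.6  -17.25 -20.65]
```

View pics/a9.png

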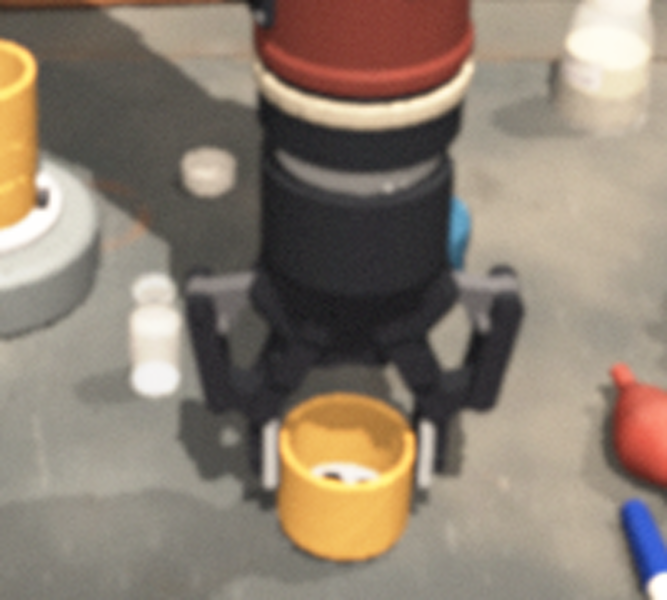

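The coarse sieve is gripped. I lift and carry it.

{"name": "arm_command", "arguments": {"commands": [[[0, 0, -4, 0], [0, 0, -9, 0], [0, 0, -14, 0], [2, -2, -17.5, 0], [5, -5, -17.5, 0], [8.5, -8.4, -17.5, 0], [12, -11.8, -17.5, 0], [15, -14.8, -17.5, 0], [17.6, -17.25, -17.5, 0], [17.6, -17.25, -17.5, 0], [17.6, -17.25, -17.5, 0], [17.6, -17.25, -17.5, 0]]]}}

```text
time_s: 18.3
ee_pos: [430.2, -169.3, 208.7]
ee_rot: [2.204, 2.208, 0.008]
wrist_force: [0.2, 0.3, -1.0]
finger_gap: 56.7
```

```bash
python3 st.py 428.8 -168.3 160; python3 - <<'E'
from h import *
s=ctrl.capture('side')
a=cv2.resize(s[100:300,160:360],(600,600),interpolation=cv2.INTER_CUBIC)
cv2.imwrite('pics/a10.png',a[:,:,::-1])
print([np.round(proj('side',[428.5,-168.5,z]),1) for z in (126,170,220)])
E
```

```text
t 18.3 pos [ 430.2 -169.3  208.7] j [-0.53  0.18 -0.4   0.97 -0.    1.04] F [ 0.2  0.3 -1. ] gap 56.7 yawY 0.1 tilt [ 0.0192 -0.0115]
shift cm [ 0.16 -0.23  4.87]
[array([252.1, 240.2]), array([250.4, 216.8]), array([248.3, 188.5])]
```

View pics/a10.png

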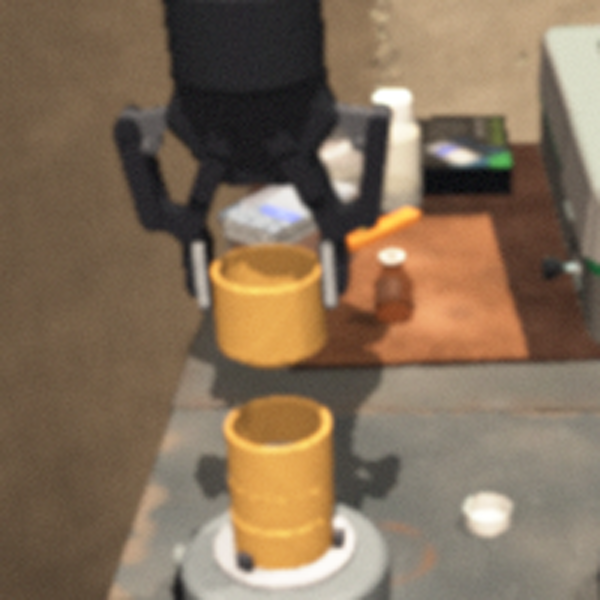

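{"name": "arm_command", "arguments": {"commands": [[[0, -0.1, 2.5, 0], [0.1, -0.15, 4, 0], [0.1, -0.15, 4.5, 0], [0.1, -0.15, 4.7, 0], [0.1, -0.15, 4.9, 0]]]}}

```text
time_s: 18.98
ee_pos: [429.9, -169.2, 159.9]
ee_rot: [2.204, 2.207, 0.009]
wrist_force: [-0.2, -0.9, -0.9]
finger_gap: 57.0
```

```bash
python3 st.py 429.7 -168.8 156.7
```

```text
t 18.98 pos [ 429.9 -169.2  159.9] j [-0.53  0.23 -0.48  0.84 -0.    1.04] F [-0.2 -0.9 -0.9] gap 57.0 yawY 0.09 tilt [ 0.0196 -0.0118]
shift cm [ 0.04 -0.03  0.32]
```

{"name": "arm_command", "arguments": {"commands": [[[0, 0, 0.2, 0], [0, 0, 0.35, 0], [0, 0, 0.45, 0]]]}}

```text
time_s: 19.35
ee_pos: [430.3, -169.5, 156.5]
ee_rot: [2.203, 2.207, 0.009]
wrist_force: [-5.5, 2.5, 22.7]
finger_gap: 57.3
```

```bash
python3 st.py 429.7 -168.8 156.7
```

```text
t 19.35 pos [ 430.3 -169.5  156.5] j [-0.53  0.23 -0.49  0.83 -0.    1.04] F [-5.5  2.5 22.7] gap 57.3 yawY 0.09 tilt [ 0.0205 -0.0126]
shift cm [ 0.07 -0.06 -0.02]
```

Contact came at z 156.5, against a predicted 156.7. I release.

{"name": "arm_command", "arguments": {"commands": [[[0, 0, -0.1, 0], [0, 0, -0.1, 0]]]}}

```text
time_s: 19.6
ee_pos: [430.4, -169.5, 157.6]
ee_rot: [2.203, 2.206, 0.009]
wrist_force: [-0.4, 0.2, -0.6]
finger_gap: 57.0
```

{"name": "arm_command", "arguments": {"commands": [[[0, 0, 0, 0], [0, 0, 0, 0], [0, 0, 0, 0], [0, 0, -0.5, 0], [0, 0, -3, 0], [0, 0, -7, 0], [0, 0, -7, 0], [0, 0, -7, 0]]], "hand": 1}}

```text
time_s: 20.6
ee_pos: [428.8, -168.5, 227.4]
ee_rot: [2.203, 2.206, 0.009]
wrist_force: [0.2, 0.4, 1.2]
finger_gap: 85.5
```

```bash
python3 st.py 421.3 -362.2 100; python3 - <<'E'
from meas import *
s=snap('side','s3.png')
a=cv2.resize(s[100:300,160:360],(600,600),interpolation=cv2.INTER_CUBIC)
cv2.imwrite('pics/a11.png',a[:,:,::-1])
E
```

```text
t 20.6 pos [ 428.8 -168.5  227.4] j [-0.53  0.16 -0.37  1.01 -0.    1.04] F [0.2 0.4 1.2] gap 85.5 yawY 0.09 tilt [ 0.0208 -0.0128]
shift cm [-19.2   -1.05  12.97]
```

View pics/a11.png

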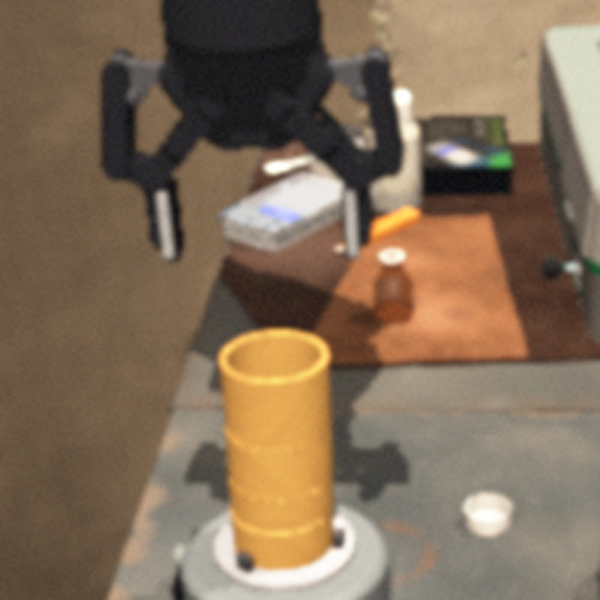

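The column of three is straight, and all the seams are closed. Next is the lid, held by its knob.

{"name": "arm_command", "arguments": {"commands": [[[-4, -0.2, 0, 0], [-8, -0.4, 0, 0], [-12, -0.6, 0, 0], [-16, -0.8, 2, 0], [-19.2, -1.05, 6, 0], [-19.2, -1.05, 10, 0], [-19.2, -1.05, 14, 0], [-19.2, -1.15, 16.5, 0], [-19.2, -1.15, 16.5, 0], [-19.2, -1.15, 16.5, 0]]]}}

```text
time_s: 21.9
ee_pos: [420.8, -362.6, 64.7]
ee_rot: [2.203, 2.207, 0.008]
wrist_force: [0.3, -0.8, 0.7]
finger_gap: 85.3
```

```bash
python3 st.py 421.3 -362.2 30;  python3 - <<'E'
from h import *
s=ctrl.capture('side')
a=cv2.resize(s[240:420,140:340],(667,600),interpolation=cv2.INTER_CUBIC)
cv2.imwrite('pics/a12.png',a[:,:,::-1])
E
```

```text
t 21.9 pos [ 420.8 -362.6   64.7] j [-0.85  0.5  -0.36  0.69  0.01  0.72] F [ 0.3 -0.8  0.7] gap 85.3 yawY 0.1 tilt [ 0.0201 -0.0125]
shift cm [ 0.08 -0.02  3.47]
```

View pics/a12.png

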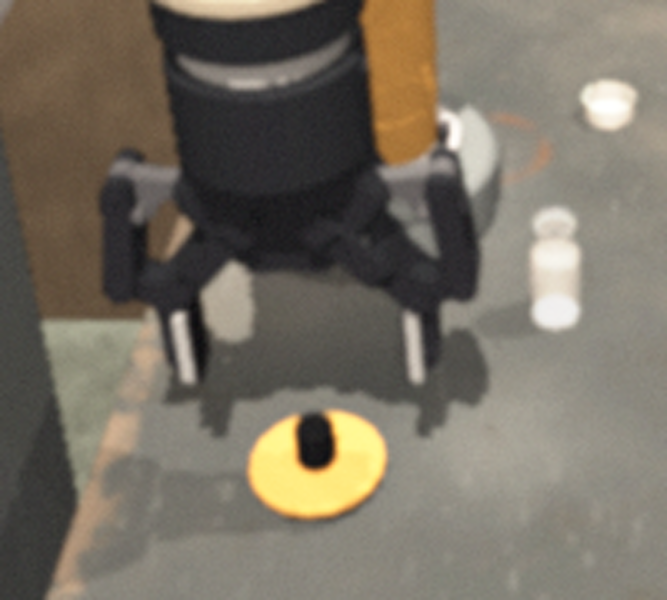

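{"name": "arm_command", "arguments": {"commands": [[[0.05, 0.05, 1.8, 0], [0.05, 0.1, 3.3, 0], [0.05, 0.1, 3.4, 0], [0.05, 0.1, 3.4, 0]]]}}

```text
time_s: 22.45
ee_pos: [422.9, -363.0, 31.5]
ee_rot: [2.202, 2.206, 0.008]
wrist_force: [-0.3, 0.1, -0.0]
finger_gap: 85.8
```

```bash
python3 st.py 422 -362.2 30
```

```text
t 22.45 pos [ 422.9 -363.    31.5] j [-0.84  0.54 -0.39  0.62  0.01  0.73] F [-0.3  0.1 -0. ] gap 85.8 yawY 0.1 tilt [ 0.021  -0.0135]
shift cm [ 0.08 -0.09  0.15]
```

{"name": "arm_command", "arguments": {"commands": [[[0.05, 0, 0.15, 0], [0.05, 0, 0.15, 0], [0.05, 0, 0.15, 0], [0.05, 0, 0.15, 0], [0.05, 0, 0.15, 0], [0.05, 0, 0.15, 0], [0.05, 0, 0.15, 0], [0.05, 0, 0.15, 0], [0.05, 0, 0.15, 0], [0.05, 0, 0.15, 0]]], "hand": 0}}

```text
time_s: 23.7
ee_pos: [423.0, -362.6, 30.3]
ee_rot: [2.202, 2.206, 0.008]
wrist_force: [-0.4, 0.3, 5.4]
finger_gap: 16.4
```

```bash
python3 st.py 429.5 -168.8 245;  python3 - <<'E'
from h import *
s=ctrl.capture('side')
a=cv2.resize(s[240:420,140:340],(667,600),interpolation=cv2.INTER_CUBIC)
cv2.imwrite('pics/a13.png',a[:,:,::-1])
E
```

```text
t 23.7 pos [ 423.  -362.6   30.3] j [-0.84  0.54 -0.39  0.61  0.01  0.73] F [-0.4  0.3  5.4] gap 16.4 yawY 0.1 tilt [ 0.0212 -0.0139]
shift cm [ 19.08   1.14 -21.72]
```

View pics/a13.png

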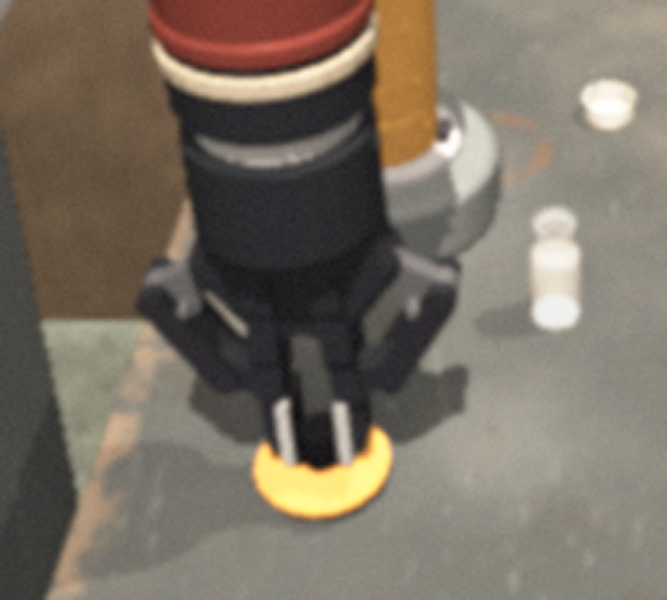

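The lid's knob is gripped (gap 16–18 mm). I lift straight up above the column height, then move across.

{"name": "arm_command", "arguments": {"commands": [[[0, 0, -4, 0], [0, 0, -9, 0], [0, 0, -14, 0], [0.5, 0.3, -19, 0], [2, 0.5, -21, 0], [6, 0.6, -21, 0], [10, 0.8, -21, 0], [14, 0.9, -21, 0], [17, 1.0, -21, 0], [19.1, 1.1, -21, 0], [19.1, 1.1, -21, 0], [19.1, 1.1, -21, 0]]]}}

```text
time_s: 25.25
ee_pos: [429.4, -169.2, 237.8]
ee_rot: [2.202, 2.206, 0.008]
wrist_force: [-0.5, 0.1, -0.8]
finger_gap: 16.1
```

```bash
python3 st.py 429.5 -168.8 195;  python3 - <<'E'
from h import *
s=ctrl.capture('side')
a=cv2.resize(s[80:280,160:360],(600,600),interpolation=cv2.INTER_CUBIC)
cv2.imwrite('pics/a14.png',a[:,:,::-1])
print([np.round(proj('side',[429.5,-168.8,z]),1) for z in (168,222)])
E
```

```text
t 25.25 pos [ 429.4 -169.2  237.8] j [-0.53  0.15 -0.35  1.04 -0.    1.04] F [-0.5  0.1 -0.8] gap 16.1 yawY 0.1 tilt [ 0.0213 -0.0142]
shift cm [ 0.1  -0.08  4.27]
[array([251. , 217.9]), array([248.8, 187.4])]
```

View pics/a14.png

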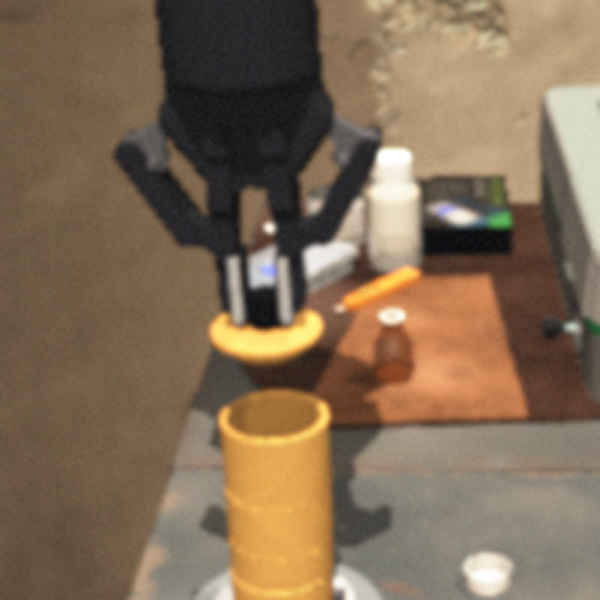

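The lid is over the axis: lid u is 248.7 against a projected 248.8, and the column top is 251.5 against 251.0. I lower it.

{"name": "arm_command", "arguments": {"commands": [[[0.05, -0.05, 2, 0], [0.1, -0.08, 3.5, 0], [0.1, -0.08, 4.1, 0], [0.1, -0.08, 4.4, 0], [0.1, -0.08, 4.6, 0]]]}}

```text
time_s: 25.92
ee_pos: [429.8, -169.4, 192.0]
ee_rot: [2.203, 2.204, 0.008]
wrist_force: [0.2, -0.5, 0.6]
finger_gap: 16.0
```

```bash
python3 st.py 429.5 -168.8 190.3
```

```text
t 25.93 pos [ 429.8 -169.4  192. ] j [-0.53  0.19 -0.43  0.92 -0.    1.04] F [ 0.2 -0.5  0.6] gap 16.0 yawY 0.05 tilt [ 0.0217 -0.0144]
shift cm [ 0.06 -0.03  0.16]
```

{"name": "arm_command", "arguments": {"commands": [[[0, 0, 0.15, 0], [0, 0, 0.25, 0], [0, 0, 0.35, 0]]]}}

```text
time_s: 26.3
ee_pos: [430.5, -169.9, 190.0]
ee_rot: [2.201, 2.203, 0.008]
wrist_force: [-4.7, 3.4, 24.4]
finger_gap: 15.9
```

```bash
python3 st.py 429.5 -168.8 190.3
```

```text
t 26.3 pos [ 430.5 -169.9  190. ] j [-0.53  0.19 -0.44  0.91 -0.    1.04] F [-4.7  3.4 24.4] gap 15.9 yawY 0.06 tilt [ 0.0235 -0.0159]
shift cm [ 0.11 -0.1  -0.03]
```

Contact came at 190.0, against a predicted 190.3. I release and retreat straight up.

{"name": "arm_command", "arguments": {"commands": [[[0, 0, -0.1, 0], [0, 0, -0.1, 0]]]}}

```text
time_s: 26.55
ee_pos: [430.6, -169.9, 191.2]
ee_rot: [2.2, 2.202, 0.009]
wrist_force: [0.2, 0.3, -0.3]
finger_gap: 16.0
```

{"name": "arm_command", "arguments": {"commands": [[[0, 0, 0, 0], [0, 0, 0, 0], [0, 0, 0, 0], [0, 0, 0, 0], [0, 0, 0, 0], [0, 0, 0, 0], [0, 0, -1, 0], [0, 0, -3.5, 0], [0, 0, -7, 0], [0, 0, -7, 0], [0, 0, -7, 0]]], "hand": 1}}

```text
time_s: 27.92
ee_pos: [428.9, -168.8, 261.2]
ee_rot: [2.2, 2.202, 0.009]
wrist_force: [0.1, 0.9, -0.9]
finger_gap: 85.3
```

{"name": "arm_command", "arguments": {"commands": [[[4, 0, 0, 0], [8, 0, 0, 0], [12, 0, 0, 0], [16, 0, 0, 0], [20, 0, 0, 0], [20, 0, 0, 0], [20, 0, 0, 0]]]}}

```text
time_s: 28.8
ee_pos: [428.4, 31.1, 257.3]
ee_rot: [2.2, 2.203, 0.007]
wrist_force: [0.4, 0.2, -0.1]
finger_gap: 85.3
```

```bash
python3 st.py 429.5 -168.8 190.3; python3 - <<'E'
from meas import *
s=snap('side','s9.png');t=snap('top','t9.png')
cv2.imwrite('pics/a15.png',np.hstack([cv2.resize(s[170:330,180:340],(400,400),interpolation=cv2.INTER_CUBIC),cv2.resize(t[240:340,300:400],(400,400),interpolation=cv2.INTER_CUBIC)])[:,:,::-1])
f,g=rimc('top',blobs(t,(320,250,380,310)),173);print('lid disc',f,g)
a=cv2.imread('pics/s0.png')[:,:,::-1];b=cv2.imread('pics/t0.png')[:,:,::-1]
for n,bx in(('bottle side',(285,182,299,208)),('tin side',(358,272,404,310))):
    x,y,X,Y=bx;print(n,np.abs(s[y:Y,x:X].astype(int)-a[y:Y,x:X]).mean())
for n,bx in(('bottle top',(180,263,204,287)),('tin top',(322,186,358,220))):
    x,y,X,Y=bx;print(n,np.abs(t[y:Y,x:X].astype(int)-b[y:Y,x:X]).mean())
E
```

```text
t 28.8 pos [428.4  31.1 257.3] j [-0.09  0.08 -0.38  1.08 -0.01  1.48] F [ 0.4  0.2 -0.1] gap 85.3 yawY 0.1 tilt [ 0.023  -0.0164]
shift cm [-19.87  -0.08   7.03]
lid disc [ 431.85939278 -170.805507     26.22924106] [ 429.30699792 -168.48441899]
bottle side 9.735347985347985
tin side 2.7643020594965675
bottle top 42.5150462962963
tin top 3.7434640522875817
```

View pics/a15.png

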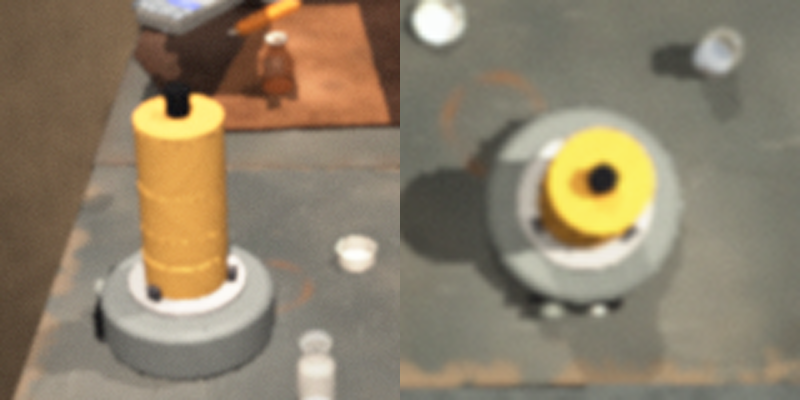

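View pics/s9.png

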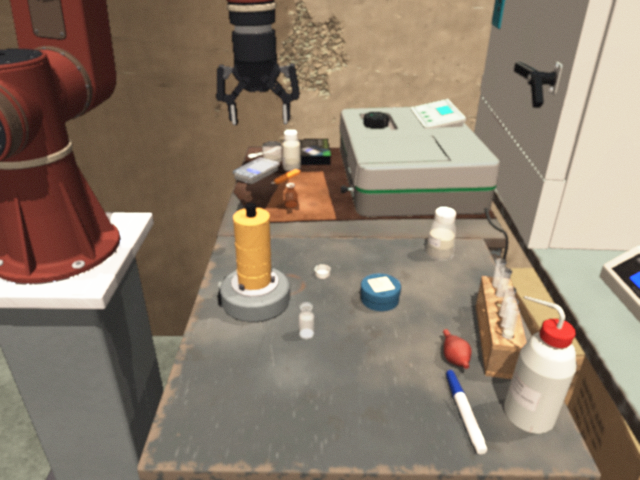

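The side view shows the column straight, with the lid flush on top: disc (252,215), knob (251,209). The tin (380,292) and the bottle (290,195) are where they were. The bottle's large top-view difference is probably the arm or its shadow over that patch. The robot is clear, so I hand in.

```bash
python3 -c "
from plant import ctrl
print(ctrl.close_job(), ctrl.get_obs()['time_s'])"
```

```text
the job is handed in; nothing more can be done
the job is handed in; nothing more can be done
```

The sieve column is built on the shaker and handed in at about 29 s: fine, medium and coarse sieves in the receiver pan, with the lid on top.

- **Seating:** each piece met firm contact within 0.3 mm of its predicted seated height. The TCP z readings were 87.6 / 114.9 / 156.5 / 190.0 mm, against 87.7 / 115.2 / 156.7 / 190.3 predicted. Peak wrist force was about 34 N.
- **Final picture:** the column is straight, the seams are closed and the lid is flush, with the gripper well clear.
- **Tin and bottle:** I never went near either. The tin's patch is unchanged in both views, and the bottle is at the same side-view position as at the start.

These checks were weaker or disagreed:
- **Bottle from above:** its top-view comparison showed a large difference (42 against about 4 for the tin). I put this down to the arm or its shadow over that spot and did not confirm it from above.
- **Lid centre from above:** the two fits for the lid disc differ by about 3 mm, and the free fit gave a radius of 26 mm instead of 29 mm. It is only a rough check of centring.
- **Side camera:** it read y about 3 mm lower than the top camera, so I used the top-view values.
- **Tool tilt:** the tool drifted to about 1.6° of tilt during the job. It did not visibly affect the seating.

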